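# Index a lamp fixture by one hole

## Robot

A 6-joint arm with a two-finger parallel gripper is mounted at the origin on a cart in front of the work surface, level with it; the furniture and walls round the work are solid. World frame = base frame: x ahead of the robot, y to its left, z up, the work surface at z = 0. Lengths are in m, angles in degrees, forces in N, time in s.
With the tool pointing down it reaches from about 0.4 to 0.825 m from the base axis. Payload 7 kg.
Tool frame: the origin (TCP) lies at the very end of the fingers, on their centre line; the grasp point (between the pads) lies 19 mm behind it (ctrl.hold_point_z is the distance from the TCP to the grasp point, in m); z points along the fingers, y is the line along which they close (so a half turn about z gives the same grasp; the last joint's range is limited). The gripper opens to 88 mm and grips with 3 to 60 N. Pads are 19 mm wide; open, the fingers measure 130 mm over their backs; the gripper's body (78 mm by 193 mm) begins 47 mm behind the grasp point.
Start: joints at [82.397, 20.546, 0.682, 0, -70.136, -16.507], TCP at [0.276, 0.616, 0.227] pointing down, gripper open.
Joint ranges: [-176.03, 176.03], [-82.01, 121.73], [-58.28, 71.71], [-173.87, 95.51], [-174.79, -0.11], [-173.66, 173.66]. Speed limits (degrees/s): [136.94, 136.94, 172.46, 180, 180, 180].

## Interface

Orientations are given as [roll, pitch, yaw] about the fixed x, y, z axes, in that order (R = Rz(yaw) Ry(pitch) Rx(roll)).
In Python, from plant import sensors, viewer, workorder, ctrl gives the robot as it stands.
- The arm moves only by the shell command python3 -m pendant 'ROWS'. ROWS is JSON, a list of rows, each a list of 3 entries, a list of its own where there are three numbers: the opening, from -1 (shut) to 1 (fully open), so that 0 is half open, then the shift along the tool's x, y, z in m, then the turn, a rotation vector about the tool's x, y, z in degrees. A call has 1 to 10 rows; each row is the pose to reach, as a shift and turn from the pose commanded when the call began, along the tool's axes at that moment; what a row does not reach only later rows make up. A row lasts 1/12 s, in which the tool goes at most 41.7 mm and 7.16 degrees, less where a joint would pass 70% of its speed; a pose out of reach is approached as far as the arm can. A call with a gripper value outside its range is refused whole. The fingers move at their own pace and stop on an object; the grip force is fixed at half the most. Time passes only in rows, so rows that repeat a pose let the fingers close. It gives the time, the measured TCP pose, the force, the opening and the grip force at its end, in the units of the state.
- sensors.get_obs(): the state, without advancing time (a new reading comes with each control period).
- viewer.snapshot(name): name is "side" or "top"; returns the picture (400x640x3 uint8, red, green, blue); there is no depth.
- viewer.camera_params(name): a dict with "fx", "fy", "cx", "cy" (pixels), "dist" ([k1, k2, p1, p2, k3] as OpenCV has them; the pictures are not rectified), "extrinsics" (4x4, takes a point from world to camera coordinates). Camera axes: x right, y up, looking along -z (the intrinsics and any distortion apply to the point x, -y, -z); pixel columns grow to the right and rows downward; lengths in m; the calibration is good to about 2 mm. A picture is of the moment at which its call begins. camera_params takes no time and is no camera call.
- workorder.close_job(): hands the job in; it is judged then, once.
The state is a dict: "clock": time; "joint_pos": joint angles; "qvel": joint speeds; "tau": joint torques, N m; "tool_pos": TCP position; "orientation": TCP orientation; "force": force on the tool from outside, world axes, zero at the start; "moment": the same for the moment, N m; "opening": finger opening in m; "gripper_force": force on a finger pad.
Only numpy, scipy, OpenCV 4.12 (cv2) and the standard library are available. Lean on these libraries where they do the work, as an engineer would, in place of code of your own. Each camera call takes 0.05 s, during which the arm holds its last target. There are 200 camera calls.

## Task

The lamp in the indexing fixture is due for its electrical test: hook a fingertip under the pull ring, lift the spring pin out of its hole, swing the arm one hole towards the side where the multimeter lies, and let the pin drop fully home in that hole. Work gently with the outside of the fingers, without squeezing or wrenching the ring, and leave the lamp seated in its nest and everything else on the bench where it is.

Things in the scene. Friction and masses are not known exactly. Their poses are not given: they have to be found in the camera images.
- fixture: Indexing fixture fixed to the bench: aluminium base, round (radius 113 mm) with a fan to radius 198 mm towards the robot. Origin on the bench under the pivot; x points from the fan to the pivot and on to the back, y left, z up. A turning table (200 mm disc, top at 42 mm) carries the lamp and a flat arm 34 mm wide that reaches out over the fan and bears the spring pin with its ring.
- hole3 (a point): middle hole of the steel index sector on the fan (sector radii 143 to 187 mm, top 26 mm above the bench, where this point lies). Five holes of 13 mm diameter lie 165 mm from the pivot, 15 degrees (43 mm) apart. Nothing stands above the sector but the arm (top 42 mm), the pin housing (top 62 mm, 25 mm across) and the ring.
- index_arm (a joint): angle of table and arm about the upright pivot, rad: 0 where it starts, pin home in the middle hole, arm along the fixture's -x. Positive is anticlockwise from above: the arm goes towards the fixture's -y (right). Holes at -0.524, -0.262, 0, 0.262, 0.524; 0.009 play. It turns against about 0.12 N m of friction (1 N at the ring) and stays where it is left.
- index_pin (a joint): height of the spring pin above its home, m: 0 fully home in a hole; raised 13 mm it is clear of the sector, and it stops at 22 mm. The spring presses it down with 4 N at home, 8 N at the top. Let go between two holes it rides on the sector at 0.013 and drops into the next hole by itself when the arm is moved over it.
- ring (a point): centre of the pull ring on top of the pin, 93 mm above the bench while the pin is home and 154 mm from the pivot: a round ring of 6 mm wire, 48 mm clear inside, 60 mm outside, fixed to the pin. It stands across the arm, facing the point's x axis (along the arm to the pivot; z is up), but its top leans 25 degrees from upright towards the pivot. Below it only a 15 mm collar and the pin housing.
- pivot (a point): point on the turning axis of the fixture at the top of the table, 42 mm above the bench
- lamp_center (a point): centre of the round white LED lamp (190 mm diameter, 26 mm thick, with a lead curled at its edge up to 51 mm high) that lies loose in the nest of the turning table between four rubber posts and turns with it
- multimeter_mid (a point): middle of the hand multimeter (128 x 66 x 40 mm, yellow with a round dial), 10 mm above the bench. It lies to the left of the fixture, near the bench's left edge, or to its right, beyond a fixed stack of lamps
- clip_box_mid (a point): middle of the small open carton (103 x 95 x 68 mm), 10 mm above the bench; it lies where the multimeter does not, on the other side of the fixture
- test_board_mid (a point): middle of the wooden test board (260 x 100 x 50 mm) that lies far to the right, 10 mm above the bench
- side_cutters_mid (a point): middle of the side cutters with long grips (81 x 133 x 12 mm), lying to the right near the bench's front edge
- screwdriver_mid (a point): middle of the screwdriver (186 mm long, 21 mm thick), lying between the fixture and the bench's front edge
- marker_pen_mid (a point): middle of the marker pen (127 mm long, 17 mm thick), lying in front of the fixture and of the fixed stack of lamps (about 200 mm across, 90 mm high) on the fixture's right

How it is judged:
By the outcome, as a careful person would: the job done as asked, in the order asked, and still so for the second after the job is handed in, with the robot touching nothing.
It also fails if it takes over 48 s, if anything falls off the work surface, if the arm or the gripper's body presses on something with over 40 N, if the wrist force passes 120 N, or if a joint passes its speed limit or range.

## Working session

There is one attempt and no reset: what is moved stays moved. The work goes in short steps, Python scripts to look and compute and a shell command to move; the robot and the scene stay as the last step left them, time stands still between calls to the robot, and variables do not carry over. Pictures are saved under pics/ and viewed, at most 10 in all, crops included, and the job is handed in when it is done.

```bash
mkdir -p pics && python3 - <<'E'
from plant import sensors, viewer, workorder, ctrl
import cv2
o=sensors.get_obs()
print(o)
for n in("side","top"):
    im=viewer.snapshot(n); cv2.imwrite(f"pics/{n}0.png",im[:,:,::-1]); p=viewer.camera_params(n); print(n,p)
E
```

```text
{'clock': 0.0, 'joint_pos': array([ 8.23979463e+01,  2.05894296e+01,  6.33561638e-01, -1.79692908e-02,
       -7.01363399e+01, -1.65055322e+01]), 'qvel': array([ 0.0298588 , -0.03303069, -0.02733884,  0.03069664,  0.04061299,
       -0.10242737]), 'tau': array([ 7.74443815e-04, -5.82715023e+01,  2.93069440e+01,  6.99770004e+00,
        7.04184640e-03, -1.57168733e-04]), 'tool_pos': array([0.2755567 , 0.61565582, 0.22565048]), 'orientation': array([ 1.79906792e+02, -1.00028971e-02, -2.41136970e+01]), 'force': array([ 0.19760567, -0.2586728 , -0.12821915]), 'moment': array([-0.01097627,  0.02739615,  0.01703361]), 'gripper_force': 0.0, 'opening': 0.0872860131854933}
side {'fx': 408.4964836883215, 'fy': 408.4964836883215, 'cx': 320.12688186257685, 'cy': 197.7973592820692, 'dist': array([0.02504371, 0.        , 0.        , 0.        , 0.        ]), 'extrinsics': array([[-0.99806304, -0.06114053, -0.01148896,  0.50864298],
       [ 0.0315868 , -0.65714195,  0.75310473, -0.08262512],
       [-0.0535951 ,  0.7512831 ,  0.65780033, -1.36765642],
       [ 0.        ,  0.        ,  0.        ,  1.        ]])}
top {'fx': 508.2778464708832, 'fy': 508.2778464708832, 'cx': 309.8130178055996, 'cy': 201.58867535371436, 'dist': array([0.03341025, 0.        , 0.        , 0.        , 0.        ]), 'extrinsics': array([[-0.00951273, -0.9999419 ,  0.00506919, -0.00819631],
       [ 0.97871206, -0.00827116,  0.20507143, -0.50839343],
       [-0.20501758,  0.00691206,  0.97873388, -1.50883875],
       [ 0.        ,  0.        ,  0.        ,  1.        ]])}
```

View pics/side0.png

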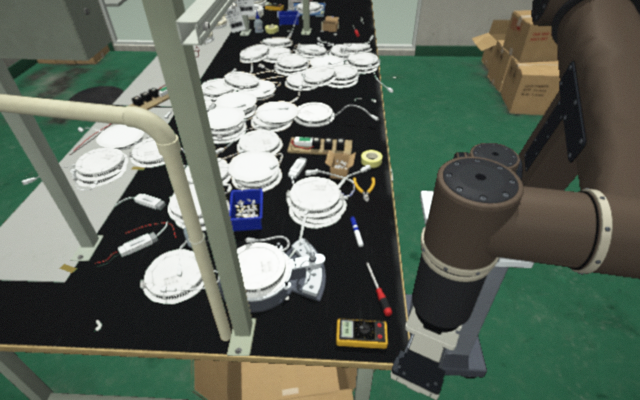

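View pics/top0.png

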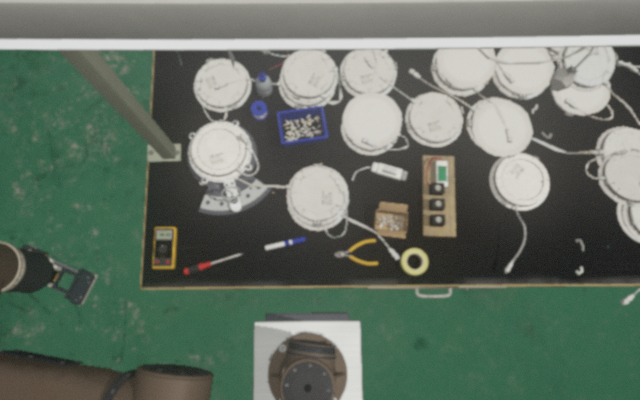

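The multimeter (yellow, top view at 165,247) lies left of the fixture, whose pivot is near (220,155) and whose fan is near (233,197). The target is therefore the hole to the left, at joint angle -0.262. I'll zoom in on the fixture.

```bash
python3 - <<'E'
import cv2,numpy as np
t=cv2.imread("pics/top0.png");s=cv2.imread("pics/side0.png")
a=cv2.resize(t[115:220,180:280],None,fx=5.7,fy=5.7,interpolation=cv2.INTER_CUBIC)[:590]
a=cv2.resize(t[120:220,185:275],(405,450),interpolation=cv2.INTER_CUBIC)
b=cv2.resize(s[225:315,230:335],(525,450),interpolation=cv2.INTER_CUBIC)
b=cv2.resize(s[225:325,245:333],(396,450),interpolation=cv2.INTER_CUBIC)
cv2.imwrite("pics/crop0.png",np.hstack([a[:,:400],b]))
E
```

```text
(no output)
```

View pics/crop0.png

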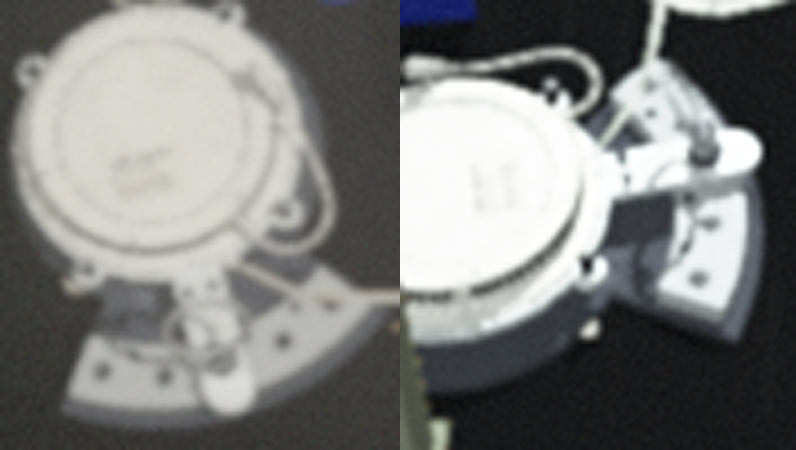

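The crop (4.5x, top view offset 185,120) shows the sector holes at crop (102,371), (164,377), (284,340) and (331,302), with the middle hole under the arm. The ring stands over the arm near (205,335). In the side crop (offset 245,225) holes are at (311,223) and (298,278). Next I'll fit the fixture pose to these.

```bash
cat > h.py <<'E'
import numpy as np, cv2
from scipy.optimize import least_squares
from plant import sensors, viewer, ctrl
from scipy.spatial.transform import Rotation as R
def ray(n,px):
    p=viewer.camera_params(n);K=np.array([[p['fx'],0,p['cx']],[0,p['fy'],p['cy']],[0,0,1]])
    u=cv2.undistortPoints(np.array([[px]],float),K,p['dist'])[0,0]
    E=p['extrinsics'];d=E[:3,:3].T@np.array([u[0],-u[1],-1]);c=-E[:3,:3].T@E[:3,3]
    return c,d
def onz(n,px,z):
    c,d=ray(n,px);return c+d*(z-c[2])/d[2]
def proj(n,P):
    p=viewer.camera_params(n);K=np.array([[p['fx'],0,p['cx']],[0,p['fy'],p['cy']],[0,0,1]])
    E=p['extrinsics'];q=(E[:3,:3]@np.atleast_2d(P).T).T+E[:3,3];q=q*[1,-1,-1]
    return cv2.projectPoints(q,np.zeros(3),np.zeros(3),K,p['dist'])[0][:,0]
E
python3 - <<'E'
from h import *
# hole index k: angle (k)*15deg about pivot, positive -> fixture -y
H=[]
for k,c in[(-2,(102,371)),(-1,(164,377)),(1,(284,340)),(2,(331,302))]:
    H.append((k,onz('top',(184.6+c[0]/4.5,119.6+c[1]/4.5),.026)))
for k,c in[(-1,(311,223)),(-2,(298,278))]:
    H.append((k,onz('side',(244.6+c[0]/4.5,224.6+c[1]/4.5),.026)))
for k,p in H: print(k,p.round(4))
def hp(v,k):
    a=v[2]+np.radians(15*k); return v[:2]-.165*np.array([np.cos(a),np.sin(a)])
f=lambda v:np.concatenate([hp(v,k)-p[:2] for k,p in H])
s=least_squares(f,[.75,.25,0]);v=s.x
print(v,np.degrees(v[2]),s.fun.reshape(-1,2).round(4))
a=v[2];x=np.array([np.cos(a),np.sin(a)])
ring=np.r_[v[:2]-.154*x,.093];print('ring',ring,'hole3',hp(v,0),'hole2',hp(v,-1))
y=np.array([-x[1],x[0]])
up=np.r_[np.sin(np.radians(25))*x,np.cos(np.radians(25))]
for n in('top','side'):print(n,proj(n,[ring,ring+.027*up,ring+.027*np.r_[y,0],ring-.027*np.r_[y,0],np.r_[v[:2],.068]]).round(1))
im={n:cv2.imread(f'pics/{n}0.png') for n in('top','side')}
out=[]
th=np.linspace(0,2*np.pi,60)
P=ring+.027*(np.cos(th)[:,None]*np.r_[y,0]+np.sin(th)[:,None]*up)
for n,(x0,y0) in(('top',(205,160)),('side',(270,225))):
    b=cv2.resize(im[n][y0:y0+60,x0:x0+60],(390,390),interpolation=cv2.INTER_CUBIC)
    out.append(b.copy())
    for u in proj(n,P):cv2.circle(b,tuple(int(t) for t in (u+.5-[x0,y0])*6.5),1,(0,0,255),-1)
    out.append(b)
cv2.imwrite('pics/ring0.png',cv2.resize(np.vstack([np.hstack(out[:2]),np.hstack(out[2:])]),(590,590)))
E
```

```text
-2 [0.5151 0.3068 0.026 ]
-1 [0.5105 0.2638 0.026 ]
1 [0.5361 0.1813 0.026 ]
2 [0.563  0.1489 0.026 ]
-1 [0.5117 0.2639 0.026 ]
-2 [0.5167 0.3071 0.026 ]
[0.67630809 0.26864957 0.29080543] 16.66192407841939 [[ 0.0006 -0.0001]
 [ 0.0008  0.    ]
 [-0.0002  0.0008]
 [ 0.     -0.0003]
 [-0.0003 -0.0001]
 [-0.0009 -0.0004]]
ring [0.52877405 0.22449409 0.093     ] hole3 [0.51823591 0.22134012] hole2 [0.5113775  0.26386425]
top [[230.7 192.8]
 [228.4 187.4]
 [221.9 195.4]
 [239.4 190.2]
 [218.6 148.3]]
side [[308.2 248.1]
 [304.  242.9]
 [310.2 255.1]
 [306.3 241.3]
 [255.3 263.7]]
```

View pics/ring0.png

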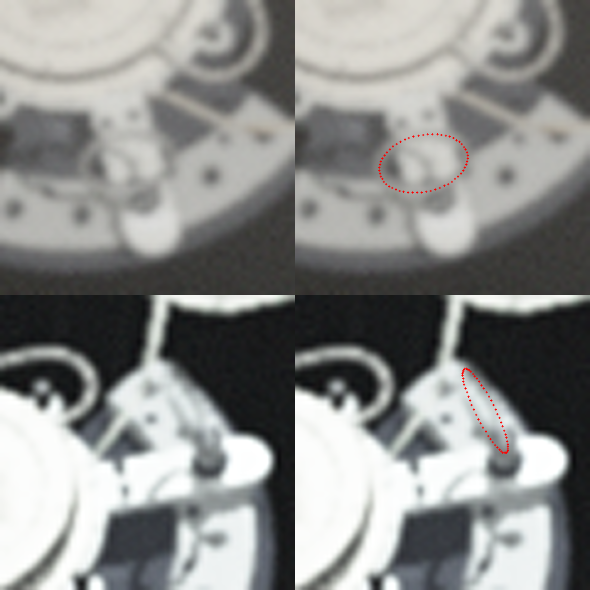

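The fixture fit has sub-mm residuals and the predicted ring outline matches the faint ring in both views. I'll go in with the left finger through the ring from the robot side, tool tilted, fingers side by side and half open. Now to compute the pre-pose.

```bash
cat >> h.py <<'E'
PIV=np.array([.6763,.2686]);A0=np.radians(16.66)
def ring(phi=0,lift=0):
    a=A0+phi;return np.r_[PIV-.154*np.array([np.cos(a),np.sin(a)]),.093+lift]
def tool(yaw,tilt,flip=1):
    c,s=np.cos(np.radians(yaw)),np.sin(np.radians(yaw));t=np.radians(tilt)
    d=np.array([c*np.cos(t),s*np.cos(t),-np.sin(t)]);y=flip*np.array([-s,c,0])
    return np.c_[np.cross(y,d),y,d],d,np.array([-s,c,0])
def cur():
    o=sensors.get_obs();return np.array(o['tool_pos']),R.from_euler('xyz',o['orientation'],degrees=True),o
def goto(P,M):
    p,r,o=cur();print('shift',(r.inv().apply(P-p)).round(4),'turn',(r.inv()*R.from_matrix(M)).as_rotvec(degrees=True).round(1))
E
python3 - <<'E'
from h import *
print('stack',onz('top',(318,197),.09))
for fl in(1,-1):
  for tilt in(35,45):
    M,d,l=tool(14,tilt,fl)
    F=ring()+.015*d-.0325*l   # left finger centre through ring
    W=F-.08*d+[0,0,.06]
    print(fl,tilt,'F',F,'W',W);goto(W,M)
E
```

```text
stack [ 0.51435936 -0.03722212  0.09      ]
1 35 F [0.54854923 0.19588742 0.08439635] W [0.48496366 0.18003375 0.19028247]
shift [0.3691 0.3121 0.036 ] turn [ 66.8 -23.1 128.2]
1 45 F [0.54691848 0.19548083 0.0823934 ] W [0.49203026 0.18179566 0.19896194]
shift [0.3749 0.3076 0.0273] turn [ 55.  -19.1 132.7]
-1 35 F [0.54854923 0.19588742 0.08439635] W [0.48496366 0.18003375 0.19028247]
shift [0.3691 0.3121 0.036 ] turn [ 18.3  52.9 -35.1]
-1 45 F [0.54691848 0.19548083 0.0823934 ] W [0.49203026 0.18179566 0.19896194]
shift [0.3749 0.3076 0.0273] turn [ 15.   43.3 -36.1]
```

```bash
python3 -m pendant '[[0,[0.05,0.04,-0.02],[0,0,0]],[0,[0.1,0.08,-0.03],[3,8,-5]],[0,[0.14,0.12,-0.03],[5,14,-10]],[0,[0.18,0.15,-0.03],[7,20,-14]],[0,[0.22,0.18,-0.03],[9,26,-18]],[0,[0.25,0.21,-0.03],[11,32,-22]],[0,[0.28,0.24,-0.03],[13,38,-26]],[0,[0.31,0.26,-0.03],[15,43,-30]],[0,[0.34,0.29,-0.02],[17,48,-33]],[0,[0.36,0.305,-0.02],[18.3,52.9,-35.1]]]' && python3 - <<'E'
from h import *
p,r,o=cur();print(o['clock'],p,o['joint_pos'].round(1),o['opening'],o['force'],r.as_matrix()[:,2])
E
```

```text
clock: 0.93
tool_pos: [0.4686, 0.3005, 0.3261]
orientation: [179.8, -46.2, 10.3]
force: [1.2, -0.3, 0.1]
opening: 0.0442
gripper_force: 0.0
0.9333 [0.46862816 0.30054997 0.32610883] [ 62.  -13.5 -58.2  72.5 -36.6 -19.9] 0.04415142526070102 [ 1.18777139 -0.31549565  0.09916954] [ 0.7108983   0.12523892 -0.69205406]
```

```bash
cat > kin.py <<'E'
from h import *
def fk(q,v,s4=1,s6=1):
    d1,L2,L3,a3,off,Lt=v
    r=lambda ax,a:R.from_euler(ax,a,degrees=True)
    B=r('z',q[0]);U=B*r('y',q[1]);F=U*r('y',-q[2]);W=F*r('x',s4*q[3]);H=W*r('y',-q[4])
    # forearm axis x ; tool z=H.x ; tool frame at q6=0: z=H x, x=-y(right)
    T=H*R.from_matrix(np.c_[[0,-1,0],[0,0,1.],[1.,0,0]].astype(float)) # x=-y, y=z?, z=x
    T=T*r('z',s6*q[5])
    p=B.apply([0,0,d1])+U.apply([0,0,L2])+F.apply([L3,0,a3])+H.apply([Lt,-off,0])
    return p,T
E
cat > /tmp/data.py <<'E'
import numpy as np
D=[([82.398,20.589,.634,-.018,-70.136,-16.506],[.27556,.61566,.22565],[179.907,-.01,-24.114])]
E
python3 - <<'E'
import sys;sys.path.insert(0,'/tmp')
from kin import *;from data import D
p,r,o=cur();D.append((list(o['joint_pos']),list(p),list(o['orientation'])))
open('/tmp/data.py','a').write(f"D.append(({list(o['joint_pos'])},{list(p)},{list(o['orientation'])}))\nD=[(np.array(a),b,c) for a,b,c in D]\n".replace('np.float64',''))
for s4 in(1,-1):
  for s6 in(1,-1):
    print(s4,s6,[np.round(np.degrees((fk(q,[.3,.4,.4,0,.19,.3],s4,s6)[1].inv()*R.from_euler('xyz',e,degrees=True)).magnitude()),2) for q,_,e in D])
  f=lambda v:np.concatenate([fk(q,v,s4)[0]-P for q,P,_ in D]+[[(v[3])*.02]])
  s=least_squares(f,[.3,.4,.4,0,.19,.3]);print(s.x.round(4),s.fun.round(4))
E
```

```text
Traceback (most recent call last):
  File "kin.py", line 7, in fk
    T=H*R.from_matrix(np.c_[[0,-1,0],[0,0,1.],[1.,0,0]].astype(float)) # x=-y, y=z?, z=x
        ~~~~~~~~~~~~~^^^^^^^^^^^^^^^^^^^^^^^^^^^^^^^^^^^^^^^^^^^^^^^^^
  File "scipy/spatial/transform/_rotation.pyx", line 1143, in scipy.spatial.transform._rotation.Rotation.from_matrix
ValueError: Non-positive determinant (left-handed or null coordinate frame) in rotation matrix 0: [[ 0.  0.  1.]
 [-1.  0.  0.]
 [ 0.  1.  0.]].
```

```bash
sed -i 's/\[0,0,1\.\]/[0,0,-1.]/' kin.py && cat > fit.py <<'E'
import sys;sys.path.insert(0,'/tmp')
from kin import *;from data import D
for s4 in(1,-1):
  for s6 in(1,-1):
    print(s4,s6,[np.round(np.degrees((fk(q,[.3,.4,.4,0,.19,.3],s4,s6)[1].inv()*R.from_euler('xyz',e,degrees=True)).magnitude()),2) for q,_,e in D])
  f=lambda v:np.concatenate([fk(q,v,s4)[0]-P for q,P,_ in D]+[[(v[3])*.02]])
  s=least_squares(f,[.3,.4,.4,0,.19,.3]);print(s.x.round(4),s.fun.round(4))
E
tail -3 /tmp/data.py; python3 fit.py
```

```text
D=[([82.398,20.589,.634,-.018,-70.136,-16.506],[.27556,.61566,.22565],[179.907,-.01,-24.114])]
D.append(([(62.03499136189224), (-13.541477056861325), (-58.22159681995031), (72.45952150746835), (-36.649275178871996), (-19.894116190269575)],[(0.4686281563620448), (0.3005499676302125), (0.32610883045007033)],[(179.80981128341506), (-46.20677145492869), (10.254749821876944)]))
D=[(np.array(a),b,c) for a,b,c in D]
1 1 [np.float64(33.02), np.float64(114.13)]
1 -1 [np.float64(0.04), np.float64(144.92)]
[-17.1551   7.456   -5.3309   8.8695   0.1489  -0.3091] [-0.0435 -0.0024  0.0645 -0.0564  0.0049 -0.0645  0.1774]
-1 1 [np.float64(33.01), np.float64(39.79)]
-1 -1 [np.float64(0.0), np.float64(0.0)]
[1.986e-01 6.017e-01 4.635e-01 1.000e-04 1.918e-01 3.780e-01] [ 0. -0.  0.  0. -0. -0.  0.]
```

The kinematic model fits both measured poses exactly. Next I'll search for reachable insertion orientations.

```bash
cat >> kin.py <<'E'
V=[.1986,.6017,.4635,.0001,.1918,.3780]
lo=np.array([-176,-82,-58.2,-173.8,-174.7,-.2]);lo[5]=-173.6
hi=np.array([176,121.7,71.7,95.5,-.2,173.6])
def ik(P,M,n=12,seed=0,q0=None):
    g=np.random.default_rng(seed);best=None
    f=lambda q:np.r_[10*(fk(q,V,-1,-1)[0]-P),(R.from_matrix(M).inv()*fk(q,V,-1,-1)[1]).as_rotvec()]
    sols=[]
    for i in range(n):
        s=least_squares(f,q0 if (q0 is not None and i==0) else g.uniform(lo,hi),bounds=(lo-.01,hi+.01),max_nfev=80)
        if s.cost<1e-7:sols.append(s.x)
        if best is None or s.cost<best[1]:best=(s.x,s.cost)
    return sols,best
E
timeout 560 python3 - <<'E'
from kin import *
for tilt in(30,40,50,60):
  for yaw in(-20,0,14,30):
    for fl in(-1,1):
      M,d,l=tool(yaw,tilt,fl)
      P=ring()+.015*d-.0325*l
      sols,b=ik(P,M,5)
      u=[]
      for q in sols:
        if not any(np.abs(q-w).max()<3 for w in u):u.append(q)
      print(tilt,yaw,fl,'YES' if u else 'no %.3f'%b[1]**.5,[q.round(0).astype(int).tolist() for q in u],flush=True)
E
```

```text
30 -20 -1 no 0.229 []
30 -20 1 no 0.276 []
30 0 -1 no 0.124 []
30 0 1 no 0.124 []
30 14 -1 no 0.019 []
30 14 1 no 0.019 []
30 30 -1 YES [[-13, 20, -45, -121, -44, -115]]
30 30 1 YES [[-13, 20, -45, -121, -44, 65]]
40 -20 -1 no 0.183 []
40 -20 1 no 0.205 []
40 0 -1 no 0.042 []
40 0 1 no 0.042 []
40 14 -1 YES [[-5, 12, -47, -140, -23, -115]]
40 14 1 YES [[-5, 12, -47, -140, -23, 65]]
40 30 -1 YES [[6, 11, -34, -98, -18, -156]]
40 30 1 YES [[6, 11, -34, -98, -18, 24]]
50 -20 -1 no 0.121 []
50 -20 1 no 0.162 []
50 0 -1 no 0.010 []
50 0 1 no 0.010 []
50 14 -1 no 0.066 []
50 14 1 no 0.066 []
50 30 -1 no 0.041 []
50 30 1 no 0.041 []
60 -20 -1 no 0.046 []
60 -20 1 no 0.135 []
60 0 -1 no 0.043 []
60 0 1 no 0.043 []
60 14 -1 no 0.098 []
60 14 1 no 0.098 []
60 30 -1 no 0.051 []
60 30 1 no 0.051 []
```

```bash
timeout 560 python3 - <<'E'
from kin import *
S=[np.array([6,11,-34,-98,-18,24.]),np.array([-13,20,-45,-121,-44,65.])]
def sol(P,M):
    out=[]
    for q0 in S:
        s,b=ik(P,M,1,q0=q0)
        if s:return s[0]
for tilt in(25,30,35,40,45):
  for yaw in(5,12,19,26):
      M,d,l=tool(yaw,tilt,1)
      r=[]
      for phi,lift,back in((0,-.005,.06),(0,-.005,0),(0,.035,0),(-15,.035,0),(-15,-.005,0),(-15,-.005,.06)):
        P=ring(np.radians(phi),lift)+(.015-back)*d-.0325*l
        q=sol(P,M);r.append('---' if q is None else '%d/%d/%d/%d/%d/%d'%tuple(q.round()))
      print(tilt,yaw,r,flush=True)
E
```

```text
25 5 ['---', '---', '---', '---', '---', '---']
25 12 ['---', '---', '---', '---', '---', '---']
25 19 ['---', '---', '-16/21/-57/-140/-55/81', '---', '---', '---']
25 26 ['-25/23/-56/-124/-59/80', '-19/30/-53/-132/-60/85', '-16/19/-50/-128/-50/71', '-11/20/-52/-135/-52/76', '-14/32/-56/-139/-63/88', '---']
30 5 ['---', '---', '---', '---', '---', '---']
30 12 ['---', '---', '---', '---', '---', '---']
30 19 ['-18/14/-57/-133/-46/74', '-15/25/-56/-142/-52/83', '-11/13/-51/-136/-39/69', '-7/15/-54/-145/-41/76', '---', '---']
30 26 ['-17/12/-50/-119/-42/62', '-15/22/-49/-129/-47/73', '-10/12/-44/-122/-37/57', '-6/13/-47/-130/-37/64', '-10/23/-52/-137/-48/78', '-12/13/-53/-128/-43/68']
35 5 ['---', '---', '---', '---', '---', '---']
35 12 ['-10/6/-57/-144/-32/71', '-10/19/-58/-153/-43/83', '-7/9/-52/-146/-29/71', '-2/11/-56/-159/-33/80', '---', '---']
35 19 ['-8/5/-49/-124/-26/53', '-10/17/-50/-137/-36/71', '-4/8/-43/-126/-23/52', '-1/9/-47/-138/-25/63', '-6/19/-53/-147/-39/78', '-5/7/-52/-136/-29/64']
35 26 ['-5/5/-43/-109/-26/40', '-8/16/-43/-122/-33/58', '0/8/-38/-110/-22/37', '3/9/-40/-119/-22/44', '-5/17/-46/-131/-33/65', '-2/6/-45/-118/-25/47']
40 5 ['---', '---', '-3/7/-54/-163/-22/79', '---', '---', '---']
40 12 ['2/1/-45/-128/-10/45', '-6/14/-51/-148/-27/73', '3/5/-41/-129/-9/45', '1/7/-48/-151/-17/69', '-1/15/-55/-160/-31/81', '0/3/-53/-149/-18/68']
40 19 ['---', '-2/12/-42/-126/-20/51', '---', '---', '0/13/-46/-139/-23/64', '18/2/-38/-105/0/15']
40 26 ['19/2/-38/-81/-6/-4', '3/12/-36/-107/-18/33', '---', '---', '5/12/-38/-117/-18/41', '---']
45 5 ['---', '-3/12/-54/-164/-21/80', '---', '---', '---', '---']
45 12 ['---', '---', '---', '---', '2/12/-47/-152/-15/70', '---']
45 19 ['---', '---', '---', '---', '---', '---']
45 26 ['---', '---', '---', '---', '---', '---']
```

```bash
cat > plan.py <<'E'
from kin import *
from scipy.interpolate import PchipInterpolator
def goalq(back,dz=0,phi=0,tilt=33,yaw=22,q0=(-8,11,-47,-125,-32,55.),side=.0325):
    M,d,l=tool(yaw,tilt,1);P=ring(np.radians(phi),dz)+(.015-back)*d-side*l
    s,b=ik(P,M,1,q0=np.array(q0));return (s[0] if s else None),P,M
def path(Q,N,show=True):
    Q=np.array(Q);t=np.linspace(0,1,len(Q));c=PchipInterpolator(t,Q) if len(Q)>2 else (lambda x:Q[0]+(Q[1]-Q[0])*x)
    pts=[fk(c(x),V,-1,-1) for x in np.linspace(0,1,N+1)]
    for k in range(0,N,10):
        p0,T0=pts[k];print('call')
        for j in range(k+1,min(k+10,N)+1):
            p,T=pts[j];w=np.linalg.norm(p-pts[j-1][0])*1e3;a=np.degrees((pts[j-1][1].inv()*T).magnitude())
            print(T0.inv().apply(p-p0).round(3).tolist(),(T0.inv()*T).as_rotvec(degrees=True).round(1).tolist(),'| %.0fmm %.1fdeg'%(w,a),p.round(2),T.as_matrix()[:,2].round(2),'wr z %.2f'%(p-.378*T.as_matrix()[:,2])[2])
E
python3 - <<'E'
from plan import *
q,P,M=goalq(.075,.02);print(q.round(1),P)
p,r,o=cur()
path([o['joint_pos'],[48,-2,-30,20,-55,-10],[25,0,-25,-40,-55,10],q],40)
E
```

```text
[  -2.4   -1.6  -44.8 -109.8  -21.6   35.1] [0.49428308 0.1754657  0.14567834]
call
[0.022, 0.013, 0.006] [-2.2, -0.4, 4.0] | 26mm 4.6deg [0.49 0.29 0.34] [ 0.71  0.09 -0.7 ] wr z 0.60
[0.04, 0.027, 0.011] [-4.5, -1.0, 8.0] | 24mm 4.6deg [0.51 0.28 0.35] [ 0.71  0.05 -0.71] wr z 0.61
[0.054, 0.042, 0.016] [-6.7, -1.9, 11.9] | 21mm 4.6deg [0.52 0.27 0.35] [ 0.7   0.01 -0.72] wr z 0.63
[0.064, 0.058, 0.021] [-8.8, -3.0, 15.7] | 19mm 4.5deg [0.54 0.25 0.36] [ 0.68 -0.03 -0.74] wr z 0.64
[0.07, 0.073, 0.026] [-10.8, -4.4, 19.4] | 17mm 4.5deg [0.55 0.24 0.36] [ 0.65 -0.06 -0.75] wr z 0.64
[0.072, 0.087, 0.031] [-12.7, -6.1, 23.0] | 15mm 4.4deg [0.56 0.23 0.36] [ 0.62 -0.09 -0.78] wr z 0.65
[0.07, 0.1, 0.035] [-14.4, -8.0, 26.6] | 14mm 4.4deg [0.56 0.21 0.35] [ 0.59 -0.11 -0.8 ] wr z 0.66
[0.065, 0.113, 0.04] [-15.9, -10.1, 30.0] | 14mm 4.3deg [0.56 0.2  0.35] [ 0.55 -0.12 -0.83] wr z 0.66
[0.057, 0.123, 0.044] [-17.2, -12.5, 33.4] | 14mm 4.3deg [0.56 0.19 0.34] [ 0.51 -0.13 -0.85] wr z 0.66
[0.046, 0.132, 0.047] [-18.3, -15.0, 36.6] | 15mm 4.3deg [0.56 0.18 0.33] [ 0.46 -0.13 -0.88] wr z 
[... 2414 characters left out ...]
7.4, -7.6, 14.9] | 15mm 6.5deg [0.45 0.29 0.2 ] [ 0.42  0.75 -0.51] wr z 0.40
[0.006, -0.061, 0.005] [22.5, -8.3, 19.3] | 17mm 6.8deg [0.47 0.28 0.2 ] [ 0.5   0.71 -0.49] wr z 0.39
[0.022, -0.073, -0.001] [27.6, -8.3, 24.1] | 20mm 7.1deg [0.48 0.27 0.2 ] [ 0.58  0.66 -0.48] wr z 0.38
[0.042, -0.082, -0.008] [32.8, -7.8, 29.3] | 23mm 7.3deg [0.49 0.25 0.19] [ 0.65  0.59 -0.48] wr z 0.37
[0.066, -0.087, -0.016] [38.0, -6.7, 34.7] | 26mm 7.5deg [0.5  0.23 0.18] [ 0.71  0.51 -0.49] wr z 0.36
[0.094, -0.087, -0.026] [42.9, -5.1, 40.5] | 29mm 7.7deg [0.5  0.2  0.16] [ 0.75  0.41 -0.51] wr z 0.36
[0.123, -0.082, -0.036] [47.5, -3.0, 46.6] | 32mm 7.9deg [0.49 0.18 0.15] [ 0.78  0.31 -0.54] wr z 0.35
```

```bash
python3 - <<'E'
from plan import *
for dz in(.06,.08,.1):
  q,P,M=goalq(.1,dz);print(dz,None if q is None else q.round(1),P)
q,P,M=goalq(.1,.06)
p,r,o=cur();print(o['clock'],p)
path([o['joint_pos'],[40,-6,-25,-10,-55,0],[15,-8,-25,-75,-50,20],q],40)
E
```

```text
0.06 None [0.47484304 0.16761141 0.19929432]
0.08 None [0.47484304 0.16761141 0.21929432]
0.1 None [0.47484304 0.16761141 0.23929432]
0.9333 [0.46862816 0.30054997 0.32610883]Traceback (most recent call last):
  File "<stdin>", line 6, in <module>
  File "plan.py", line 7, in path
    Q=np.array(Q);t=np.linspace(0,1,len(Q));c=PchipInterpolator(t,Q) if len(Q)>2 else (lambda x:Q[0]+(Q[1]-Q[0])*x)
ValueError: setting an array element with a sequence. The requested array has an inhomogeneous shape after 1 dimensions. The detected shape was (4,) + inhomogeneous part.
```

```bash
python3 - <<'E'
from plan import *
for b,dz in((.06,.02),(.08,.04),(.08,.06),(.08,.08)):
  q,P,M=goalq(b,dz,0,30,25);print(b,dz,None if q is None else q.round(1),P)
q,P,M=goalq(.08,.04,0,30,25)
p,r,o=cur()
path([o['joint_pos'],[40,-6,-25,-10,-55,-10],[12,-5,-30,-70,-58,15],q],40)
E
```

```text
0.06 0.02 [ -11.8    5.1  -47.5 -115.5  -35.1   50.7] [0.50717972 0.17852455 0.1355    ]
0.08 0.04 [  -5.2   -3.4  -44.6 -105.2  -26.8   33.1] [0.49148201 0.17120459 0.1655    ]
0.08 0.06 [  2.   -7.2 -42.1 -97.8 -20.   20.3] [0.49148201 0.17120459 0.1855    ]
0.08 0.08 [ 14.2 -10.7 -40.3 -85.3  -9.4   0.7] [0.49148201 0.17120459 0.2055    ]
call
[0.025, 0.026, 0.007] [-2.5, -1.5, 8.1] | 36mm 8.6deg [0.49 0.28 0.34] [ 0.7   0.08 -0.71] wr z 0.61
[0.041, 0.051, 0.013] [-4.7, -3.4, 15.8] | 30mm 8.2deg [0.51 0.26 0.35] [ 0.67  0.04 -0.74] wr z 0.63
[0.05, 0.073, 0.017] [-6.6, -5.6, 23.1] | 25mm 7.9deg [0.53 0.24 0.35] [ 0.64  0.02 -0.77] wr z 0.64
[0.053, 0.092, 0.021] [-8.3, -8.1, 30.1] | 19mm 7.6deg [0.54 0.22 0.35] [ 0.6  0.  -0.8] wr z 0.65
[0.05, 0.107, 0.024] [-9.6, -10.9, 36.7] | 15mm 7.3deg [0.54 0.2  0.35] [ 0.55 -0.   -0.83] wr z 0.66
[0.043, 0.117, 0.026] [-10.7, -14.0, 42.9] | 13mm 7.0deg [0.54 0.19 0.34] [ 0.5   0.01 -0.87] wr z 0.67
[0.032, 0.124, 0.028] [-11.4, -17.3, 48.7] | 13mm 6.7deg [0.53 0.19 0.33] [ 0.45  0.02 -0.89] wr z 0.67
[0.019, 0.126, 0.029] [-11.9, -20.8, 5
[... 2674 characters left out ...]
-0.004] [15.2, -2.1, 7.1] | 20mm 4.5deg [0.46 0.29 0.26] [ 0.58  0.74 -0.35] wr z 0.39
[0.03, -0.084, -0.01] [19.3, -1.6, 9.2] | 22mm 4.6deg [0.47 0.28 0.25] [ 0.63  0.69 -0.36] wr z 0.38
[0.046, -0.1, -0.017] [23.5, -0.6, 11.3] | 24mm 4.8deg [0.48 0.26 0.24] [ 0.68  0.63 -0.37] wr z 0.38
[0.066, -0.114, -0.026] [27.6, 0.8, 13.4] | 26mm 4.8deg [0.49 0.24 0.22] [ 0.72  0.57 -0.4 ] wr z 0.37
[0.089, -0.125, -0.037] [31.5, 2.7, 15.7] | 28mm 4.9deg [0.5  0.22 0.2 ] [ 0.75  0.51 -0.43] wr z 0.37
[0.115, -0.132, -0.05] [35.3, 4.9, 17.9] | 29mm 4.9deg [0.5  0.19 0.19] [ 0.77  0.44 -0.46] wr z 0.36
[0.142, -0.137, -0.063] [38.9, 7.5, 20.2] | 31mm 4.9deg [0.49 0.17 0.17] [ 0.78  0.37 -0.5 ] wr z 0.35
```

```bash
python3 -m pendant '[[0,[0.02,0.02,0.006],[-2,-1,6]],[0,[0.035,0.04,0.011],[-4,-3,13]],[0,[0.046,0.065,0.016],[-6,-5,20]],[0,[0.053,0.09,0.021],[-8,-8,27]],[0,[0.05,0.105,0.024],[-9.5,-11,34]],[0,[0.043,0.117,0.026],[-10.5,-14,41]],[0,[0.032,0.124,0.028],[-11.5,-17,47.5]],[0,[0.019,0.126,0.029],[-12,-21,54]],[0,[0.004,0.125,0.028],[-12,-24.5,59]],[0,[-0.013,0.121,0.028],[-12,-28,64]]]' && cat > /tmp/st.py <<'E'
from kin import *
p,r,o=cur();print(o['clock'],p,o['joint_pos'].round(1),o['force'].round(1),(fk(o['joint_pos'],V,-1,-1)[0]-p).round(4),r.as_matrix()[:,2].round(2))
E
PYTHONPATH=. python3 /tmp/st.py
```

```text
clock: 1.77
tool_pos: [0.4994, 0.184, 0.2944]
orientation: [-162.3, -4.0, -53.9]
force: [0.7, -1.0, 0.4]
opening: 0.0437
gripper_force: 0.0Traceback (most recent call last):
  File "/tmp/st.py", line 1, in <module>
    from kin import *
  File "kin.py", line 1, in <module>
    from h import *
  File "h.py", line 1, in <module>
    import numpy as np, cv2
ModuleNotFoundError: No module named 'cv2'
```

```bash
cp /tmp/st.py . && python3 -m pendant '[[0,[-0.012,0.012,0.008],[-1,-4,4]],[0,[-0.026,0.025,0.016],[-2,-8,8]],[0,[-0.041,0.039,0.024],[-3,-11.5,12]],[0,[-0.057,0.054,0.032],[-3.5,-15,15.5]],[0,[-0.074,0.066,0.038],[-4,-19,19]],[0,[-0.09,0.076,0.042],[-4.5,-22.5,22.5]],[0,[-0.106,0.083,0.045],[-4.5,-26,25.5]],[0,[-0.121,0.087,0.047],[-4,-29.5,28.5]],[0,[-0.135,0.089,0.047],[-3,-33,31.5]],[0,[-0.148,0.088,0.045],[-2,-36,34.5]]]' && python3 st.py
```

```text
clock: 2.6
tool_pos: [0.3584, 0.257, 0.2133]
orientation: [-173.3, 39.2, -80.6]
force: [-0.3, 0.4, 0.1]
opening: 0.044
gripper_force: 0.0
2.6 [0.35840047 0.25696261 0.21329827] [ 25.9  -5.5 -27.2 -43.1 -56.3   2. ] [-0.3  0.4  0.1] [-0.0001 -0.0001  0.0001] [ 0.01  0.64 -0.77]
```

```bash
python3 -m pendant '[[0,[-0.01,0.003,0.005],[1,-3.5,2.5]],[0,[-0.021,0.004,0.009],[2.5,-7,4.5]],[0,[-0.033,0.002,0.011],[4,-10,6.5]],[0,[-0.043,-0.001,0.013],[5.5,-13,8]],[0,[-0.054,-0.006,0.013],[7.5,-16,10]],[0,[-0.063,-0.012,0.012],[9.5,-18.5,11.5]],[0,[-0.072,-0.02,0.011],[11,-21,13]],[0,[-0.078,-0.029,0.009],[13.5,-23,15]],[0,[-0.081,-0.04,0.007],[16,-24.5,17]],[0,[-0.08,-0.054,0.004],[19,-26,19]]]' && python3 st.py
```

```text
clock: 3.43
tool_pos: [0.4028, 0.3253, 0.2664]
orientation: [-176.4, 67.3, -107.9]
force: [-0.5, 0.4, 0.4]
opening: 0.0438
gripper_force: 0.0
3.4333 [0.40276154 0.32534326 0.26643354] [  6.7  -4.5 -32.8 -80.9 -55.1  21.1] [-0.5  0.4  0.4] [-0.0001 -0.      0.0001] [ 0.34  0.86 -0.39]
```

```bash
python3 -m pendant '[[0,[-0.001,-0.015,0.001],[3.5,-1,2]],[0,[0.001,-0.032,0.001],[7,-2,3.5]],[0,[0.007,-0.049,-0.001],[11,-2,5]],[0,[0.017,-0.067,-0.004],[15,-2,7]],[0,[0.03,-0.084,-0.01],[19.5,-1.5,9]],[0,[0.046,-0.1,-0.017],[23.5,-0.5,11.5]],[0,[0.066,-0.114,-0.026],[27.5,1,13.5]],[0,[0.089,-0.125,-0.037],[31.5,2.5,15.5]],[0,[0.115,-0.132,-0.05],[35.5,5,18]],[0,[0.142,-0.137,-0.063],[39,7.5,20]]]' && python3 st.py && python3 - <<'E'
from plan import *
M,d,l=tool(25,30,1)
P=ring()+(.015-.06)*d-.0325*l+[0,0,-.003];print(P);goto(P,M)
for n in('top','side'):
    im=viewer.snapshot(n);cv2.imwrite(f'pics/{n}1.png',im[:,:,::-1])
b=[cv2.resize(cv2.imread(f'pics/{n}1.png')[y:y+100,x:x+100],(400,400),interpolation=cv2.INTER_CUBIC) for n,x,y in(('top',180,145),('side',255,210))]
cv2.imwrite('pics/c1.png',np.hstack(b))
E
```

```text
clock: 4.27
tool_pos: [0.4915, 0.1682, 0.162]
orientation: [-178.5, 60.1, -153.9]
force: [0.5, 0.6, -0.2]
opening: 0.0439
gripper_force: 0.0
4.2667 [0.49148805 0.16820948 0.16200042] [  -6.8   -2.7  -45.4 -106.9  -28.    36.6] [ 0.5  0.6 -0.2] [-0.     -0.      0.0001] [ 0.79  0.36 -0.5 ]
[0.50717972 0.17852455 0.1125    ]
shift [0.0336 0.0034 0.0408] turn [-0.5  0.1  0.5]
```

View pics/c1.png

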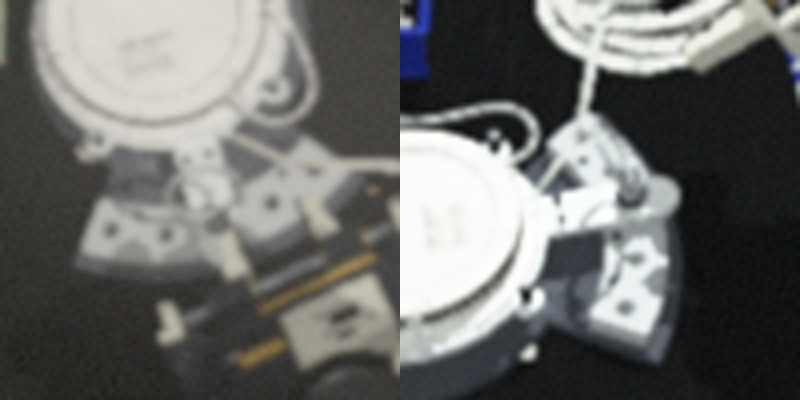

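The top crop shows the left finger at (232,250) pointing at the ring at (203,190), with the second finger clear to its right. Moving down to the pre-insert pose.

```bash
python3 -m pendant '[[0,[0.008,0.001,0.01],[0,0,0]],[0,[0.017,0.002,0.02],[0,0,0]],[0,[0.025,0.003,0.03],[-0.5,0,0.5]],[0,[0.0336,0.0034,0.0408],[-0.5,0,0.5]],[0,[0.0336,0.0034,0.0408],[-0.5,0,0.5]],[0,[0.0336,0.0034,0.0408],[-0.5,0,0.5]]]' && python3 st.py && python3 - <<'E'
from plan import *
M,d,l=tool(25,30,1)
p,r,o=cur()
D=r.as_matrix();f=p+.0325*D[:,1];rr=ring()
a0=A0;x=np.array([np.cos(a0),np.sin(a0),0]);y=np.array([-x[1],x[0],0])
th=np.radians(25);u=np.sin(th)*x+np.array([0,0,np.cos(th)]);n=np.cos(th)*x-np.array([0,0,np.sin(th)])
s=-(f-rr)@n/(D[:,2]@n);h=f+s*D[:,2]-rr
print('pierce at s=%.4f lateral(left) %.4f up %.4f'%(s,h@y,h@u),'ydir',D[:,1].round(2))
P=rr+.018*d-.0325*l+[0,0,-.003];goto(P,M)
for n in('top','side'):
    im=viewer.snapshot(n);cv2.imwrite(f'pics/{n}2.png',im[:,:,::-1])
b=[cv2.resize(cv2.imread(f'pics/{n}2.png')[y:y+60,x:x+60],(400,400),interpolation=cv2.INTER_CUBIC) for n,x,y in(('top',205,165),('side',275,225))]
cv2.imwrite('pics/c2.png',np.hstack(b))
E
```

```text
clock: 4.87
tool_pos: [0.5076, 0.1799, 0.1124]
orientation: [179.7, 60.1, -155.1]
force: [-0.7, 0.4, -0.1]
opening: 0.0439
gripper_force: 0.0
4.8667 [0.5075757  0.17985813 0.11242342] [ -16.4   11.7  -50.6 -120.6  -42.1   62.3] [-0.7  0.4 -0.1] [ 0.     -0.      0.0001] [ 0.78  0.37 -0.5 ]
pierce at s=0.0432 lateral(left) 0.0011 up -0.0022 ydir [-0.43  0.9   0.  ]
shift [ 0.0005 -0.0013  0.0622] turn [ 0.3  0.1 -0. ]
```

View pics/c2.png

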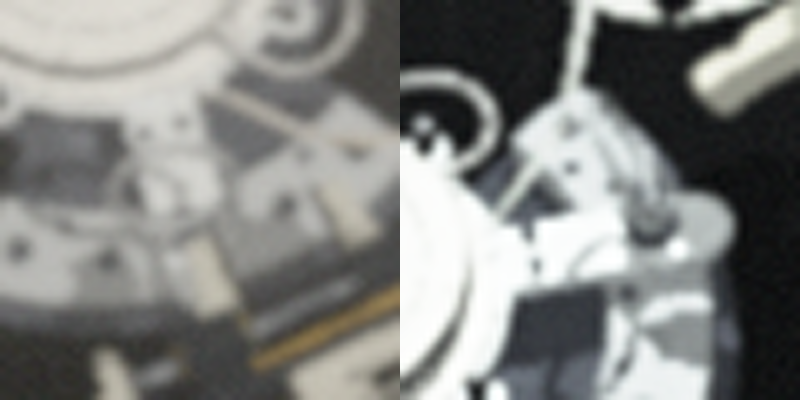

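The left fingertip (203,240 in the crop) aims into the ring (centre about 170,190). Computed pierce point is 1 mm left and 2 mm below the ring centre, so I'll insert.

```bash
python3 -m pendant '[[0,[0,-0.001,0.01],[0,0,0]],[0,[0,-0.001,0.02],[0,0,0]],[0,[0,-0.001,0.03],[0,0,0]],[0,[0,-0.001,0.038],[0,0,0]],[0,[0,-0.001,0.045],[0,0,0]],[0,[0,-0.001,0.052],[0,0,0]],[0,[0,-0.001,0.058],[0,0,0]],[0,[0,-0.001,0.062],[0,0,0]],[0,[0,-0.001,0.062],[0,0,0]]]' && python3 st.py && python3 - <<'E'
from h import *
p,r,o=cur()
print('world up in tool',r.inv().apply([0,0,1]).round(3))
for n in('top','side'):
    im=viewer.snapshot(n);cv2.imwrite(f'pics/{n}3.png',im[:,:,::-1])
b=[cv2.resize(cv2.imread(f'pics/{n}3.png')[y:y+60,x:x+60],(400,400),interpolation=cv2.INTER_CUBIC) for n,x,y in(('top',205,165),('side',275,225))]
cv2.imwrite('pics/c3.png',np.hstack(b))
E
```

```text
clock: 5.72
tool_pos: [0.5571, 0.2023, 0.0822]
orientation: [180.0, 60.2, -154.8]
force: [0.6, 0.1, -0.5]
opening: 0.0438
gripper_force: 0.0
5.7167 [0.55712661 0.20231091 0.0822383 ] [ -14.4   22.2  -49.3 -130.7  -46.9   73.9] [ 0.6  0.1 -0.5] [ 0.0001 -0.      0.    ] [ 0.78  0.37 -0.5 ]
world up in tool [-0.868  0.    -0.497]
```

View pics/c3.png

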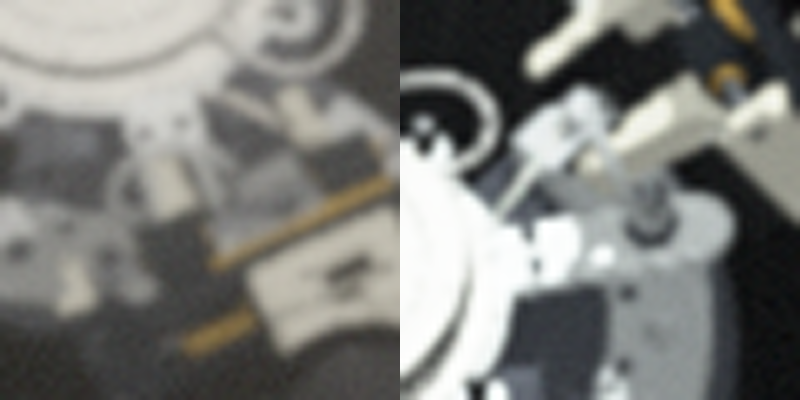

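The finger is through the ring (tip at about (170,165) in the top crop; in the side crop it emerges past the ring) with no contact force. Lifting slowly.

```bash
python3 -m pendant '[[0,[-0.0026,0,-0.0015],[0,0,0]],[0,[-0.0052,0,-0.003],[0,0,0]],[0,[-0.0078,0,-0.0045],[0,0,0]],[0,[-0.0104,0,-0.006],[0,0,0]],[0,[-0.0122,0,-0.007],[0,0,0]],[0,[-0.0122,0,-0.007],[0,0,0]]]' && python3 -m pendant '[[0,[-0.0009,0,-0.0005],[0,0,0]],[0,[-0.0017,0,-0.001],[0,0,0]],[0,[-0.0026,0,-0.0015],[0,0,0]],[0,[-0.0035,0,-0.002],[0,0,0]],[0,[-0.0035,0,-0.002],[0,0,0]]]'
```

```text
clock: 6.32
tool_pos: [0.5567, 0.2021, 0.0976]
orientation: [-179.8, 60.3, -154.6]
force: [-0.6, -0.1, -0.1]
opening: 0.0439
gripper_force: 0.3
clock: 6.73
tool_pos: [0.5562, 0.2021, 0.1003]
orientation: [-180.0, 60.1, -154.7]
force: [-0.7, 1.4, -4.2]
opening: 0.0435
gripper_force: 2.0
```

Contact: 4.2 N down with the tool at z≈0.100. Lifting the pin by another 17 mm.

```bash
python3 -m pendant '[[0,[-0.0018,0,-0.001],[0,0,0]],[0,[-0.0036,0,-0.002],[0,0,0]],[0,[-0.0054,0,-0.0031],[0,0,0]],[0,[-0.0072,0,-0.0041],[0,0,0]],[0,[-0.009,0,-0.0052],[0,0,0]],[0,[-0.0108,0,-0.0062],[0,0,0]],[0,[-0.0127,0,-0.0073],[0,0,0]],[0,[-0.0147,0,-0.0084],[0,0,0]],[0,[-0.0147,0,-0.0084],[0,0,0]]]' && python3 - <<'E'
from plan import *
p,r,o=cur();print(o['force'].round(1),o['joint_pos'].round(1))
# arc moves: rotate tool position about pivot by phi (orientation fixed), plus contact shift
from scipy.spatial.transform import Rotation as R
def arc(phi,left=0):
    c=np.r_[PIV,0];a=R.from_euler('z',phi,degrees=True);rr=ring()
    delta=ring(np.radians(phi))-ring()
    aa=A0+np.radians(phi);y=np.array([-np.sin(aa),np.cos(aa),0])
    return r.inv().apply(delta+left*y)
for phi in(0,-3,-6,-9,-12,-15):print(phi,arc(phi).round(4).tolist(),arc(phi,.015).round(4).tolist())
M,d,l=tool(25,30,1);
for phi in(-7,-15):
  d_=ring(np.radians(phi))-ring();s,b=ik(p+d_+.015*l,r.as_matrix(),1,q0=o['joint_pos']);print(s and s[0].round(1))
E
```

```text
clock: 7.48
tool_pos: [0.5564, 0.2021, 0.1179]
orientation: [-179.9, 60.2, -154.7]
force: [-2.4, -0.2, -7.3]
opening: 0.0435
gripper_force: 3.6
[-2.4 -0.2 -7.3] [ -10.4   13.3  -45.4 -124.3  -37.7   60.4]
0 [0.0, 0.0, 0.0] [-0.0011, 0.0148, 0.0019]
-3 [-0.0007, 0.0079, 0.0012] [-0.0022, 0.0226, 0.0038]
-6 [-0.0016, 0.0158, 0.0028] [-0.0035, 0.0303, 0.0061]
-9 [-0.0027, 0.0235, 0.0047] [-0.005, 0.0378, 0.0087]
-12 [-0.0041, 0.0312, 0.007] [-0.0067, 0.0452, 0.0116]
-15 [-0.0056, 0.0386, 0.0097] [-0.0086, 0.0524, 0.0149]
[  -7.6   13.9  -48.1 -131.2  -38.6   66. ]
[  -5.3   14.6  -49.4 -135.9  -39.3   69.5]
```

Pin is up about 17 mm with 7.3 N on the finger. Swinging left along the arc.

```bash
python3 -m pendant '[[0,[-0.0002,0.0026,0.0004],[0,0,0]],[0,[-0.0005,0.0053,0.0008],[0,0,0]],[0,[-0.0007,0.0079,0.0012],[0,0,0]],[0,[-0.001,0.0105,0.0017],[0,0,0]],[0,[-0.0013,0.0131,0.0022],[0,0,0]],[0,[-0.0016,0.0158,0.0028],[0,0,0]],[0,[-0.002,0.0184,0.0034],[0,0,0]],[0,[-0.0023,0.0209,0.004],[0,0,0]],[0,[-0.0027,0.0235,0.0047],[0,0,0]],[0,[-0.0027,0.0235,0.0047],[0,0,0]]]' && python3 -m pendant '[[0,[-0.0004,0.0026,0.0008],[0,0,0]],[0,[-0.0009,0.0052,0.0016],[0,0,0]],[0,[-0.0014,0.0077,0.0023],[0,0,0]],[0,[-0.0019,0.0102,0.0032],[0,0,0]],[0,[-0.0024,0.0127,0.0041],[0,0,0]],[0,[-0.0029,0.0151,0.005],[0,0,0]],[0,[-0.0029,0.0151,0.005],[0,0,0]]]' && python3 - <<'E'
from h import *
for n in('top','side'):
    im=viewer.snapshot(n);cv2.imwrite(f'pics/{n}4.png',im[:,:,::-1])
b=[cv2.resize(cv2.imread(f'pics/{n}4.png')[y:y+70,x:x+70],(400,400),interpolation=cv2.INTER_CUBIC) for n,x,y in(('top',195,155),('side',270,230))]
cv2.imwrite('pics/c4.png',np.hstack(b))
for phi in(0,-10,-15,-20):print(phi,[proj(n,ring(np.radians(phi),.017)).round(1) for n in('top','side')])
E
```

```text
clock: 8.32
tool_pos: [0.5503, 0.2263, 0.1167]
orientation: [179.9, 60.1, -154.8]
force: [-4.9, -0.1, -7.9]
opening: 0.0441
gripper_force: 4.4
clock: 8.9
tool_pos: [0.5486, 0.2426, 0.1164]
orientation: [179.9, 60.1, -154.8]
force: [-7.1, 0.6, -6.7]
opening: 0.0437
gripper_force: 4.8
0 [array([[229.8, 191.5]]), array([[308.1, 244. ]])]
-10 [array([[220.9, 193.4]]), array([[309.2, 251.1]])]
-15 [array([[216.3, 193.7]]), array([[309.2, 254.8]])]
-20 [array([[211.8, 193.7]]), array([[308.7, 258.5]])]
```

View pics/c4.png

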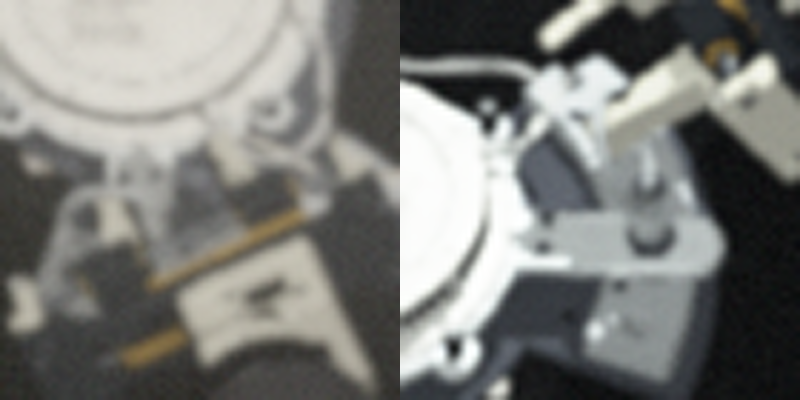

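The arm has swung left with the ring still hooked. In the side crop the housing is at (652,235), i.e. image (314.1,271.1). I'll work out the arm angle from that.

```bash
python3 - <<'E'
from h import *
def arm(phi,rad,z):
    a=A0+np.radians(phi);return np.r_[PIV-rad*np.array([np.cos(a),np.sin(a)]),z]
for phi in(0,-9,-11,-13,-15,-17):print(phi,proj('side',[arm(phi,.165,.042),arm(phi,.165,.062),arm(phi,.187,.042)]).round(1).tolist(),'top',proj('top',[arm(phi,.19,.042),arm(phi,.165,.062)]).round(1).tolist())
# arm end brightness edges in the side view, column profile at radius .185
im=cv2.cvtColor(cv2.imread('pics/side4.png'),cv2.COLOR_BGR2GRAY)
print(im[255:290,318],im[255:290,321]);i0=cv2.cvtColor(cv2.imread('pics/side0.png'),cv2.COLOR_BGR2GRAY);print(i0[240:275,318])
E
```

```text
0 [[312.4, 259.0], [312.3, 254.5], [319.7, 257.7]] top [[236.2, 207.4], [233.1, 198.4]]
-9 [[313.7, 265.9], [313.5, 261.4], [321.2, 265.4]] top [[226.7, 209.4], [224.8, 200.2]]
-11 [[313.7, 267.4], [313.6, 262.9], [321.4, 267.1]] top [[224.5, 209.7], [222.9, 200.5]]
-13 [[313.8, 269.0], [313.6, 264.5], [321.4, 268.9]] top [[222.4, 209.9], [221.0, 200.6]]
-15 [[313.7, 270.6], [313.6, 266.1], [321.4, 270.7]] top [[220.2, 210.0], [219.1, 200.7]]
-17 [[313.6, 272.2], [313.4, 267.7], [321.3, 272.6]] top [[218.1, 210.1], [217.2, 200.8]]
[ 97 113 126 135 138 144 155 180 177 162 151 147 156 167 165 152 143 153
 176 188 193 200 190 163 151 145 146 147 144 146 145 142 137 133 121] [ 25  31  36  44  49  59  70  87 112 133 144 147 152 175 189 191 189 187
 185 188 191 193 178 137 112 102  94  82  81  77  72  63  58  61  56]
[ 28  25  24  26  23  26  25  21  27  25  24  30  50 153 253 255 255 255
 255 255 255 255 253 231 166 143 145 158 198 234 240 241 240 240 240]
```

```bash
python3 -m pendant '[[0,[0.0009,0,0.0005],[0,0,0]],[0,[0.0017,0,0.001],[0,0,0]],[0,[0.0026,0,0.0015],[0,0,0]],[0,[0.0035,0,0.002],[0,0,0]],[0,[0.0043,0,0.0025],[0,0,0]],[0,[0.0052,0,0.003],[0,0,0]],[0,[0.0061,0,0.0035],[0,0,0]],[0,[0.0069,0,0.004],[0,0,0]],[0,[0.0069,0,0.004],[0,0,0]]]'
```

```text
clock: 9.75
tool_pos: [0.549, 0.2424, 0.1088]
orientation: [179.9, 60.1, -154.8]
force: [-6.8, -3.0, -5.4]
opening: 0.0438
gripper_force: 4.3
```

```bash
python3 -m pendant '[[0,[0.0009,0,0.0005],[0,0,0]],[0,[0.0017,0,0.001],[0,0,0]],[0,[0.0026,0,0.0015],[0,0,0]],[0,[0.0035,0,0.002],[0,0,0]],[0,[0.0043,0,0.0025],[0,0,0]],[0,[0.0052,0,0.003],[0,0,0]],[0,[0.0052,0,0.003],[0,0,0]]]'
```

```text
clock: 10.33
tool_pos: [0.5497, 0.2421, 0.1032]
orientation: [180.0, 60.2, -154.8]
force: [-6.7, -2.3, -4.9]
opening: 0.044
gripper_force: 3.8
```

```bash
python3 -m pendant '[[0,[0.0012,0,0.0007],[0,0,0]],[0,[0.0024,0,0.0014],[0,0,0]],[0,[0.0036,0,0.0021],[0,0,0]],[0,[0.0048,0,0.0028],[0,0,0]],[0,[0.006,0,0.0035],[0,0,0]],[0,[0.0072,0,0.0042],[0,0,0]],[0,[0.0085,0,0.0049],[0,0,0]],[0,[0.0085,0,0.0049],[0,0,0]]]' && python3 - <<'E'
from h import *
p,r,o=cur();rr=ring(np.radians(-15));D=r.as_matrix();f=p+.0325*D[:,1]
a0=A0-np.radians(15);x=np.array([np.cos(a0),np.sin(a0),0]);y=np.array([-x[1],x[0],0])
th=np.radians(25);u=np.sin(th)*x+np.array([0,0,np.cos(th)]);n=np.cos(th)*x-np.array([0,0,np.sin(th)])
s=-(f-rr)@n/(D[:,2]@n);h=f+s*D[:,2]-rr
print('past ring %.4f left %.4f up %.4f'%(-s,h@y,h@u),'down,left(y ring) in tool',r.inv().apply([0,0,-1]).round(3),r.inv().apply(y).round(3))
E
```

```text
clock: 11.0
tool_pos: [0.5522, 0.2418, 0.0949]
orientation: [-179.9, 60.4, -154.8]
force: [-0.1, 0.7, -0.1]
opening: 0.0436
gripper_force: 0.2
past ring 0.0149 left 0.0014 up 0.0102 down,left(y ring) in tool [0.87  0.001 0.494] [-0.198  0.917  0.347]
```

Contact is gone (0 N), so the pin has followed down. Centring the finger in the ring and withdrawing.

```bash
python3 -m pendant '[[0,[0.0025,0,0.0014],[0,0,0]],[0,[0.005,0,0.0028],[0,0,0]],[0,[0.0075,0,0.0042],[0,0,0]],[0,[0.0095,0,0.0054],[0,0,0]],[0,[0.0095,0,-0.003],[0,0,0]],[0,[0.0095,0,-0.012],[0,0,0]],[0,[0.0095,0,-0.022],[0,0,0]],[0,[0.0095,0,-0.035],[0,0,0]],[0,[0.0095,0,-0.05],[0,0,0]],[0,[0.0095,0,-0.062],[0,0,0]]]' && python3 st.py && python3 - <<'E'
from plan import *
p,r,o=cur();q=o['joint_pos'].astype(float)
print('left obstacles',onz('top',(165,247),.04),onz('top',(215,262),.02))
path([q,[7,-5,-33,-81,-55,21]],10)
E
```

```text
clock: 11.83
tool_pos: [0.496, 0.2161, 0.1169]
orientation: [-179.9, 60.2, -154.7]
force: [-0.8, 0.7, -0.6]
opening: 0.0442
gripper_force: 0.0
11.8333 [0.49599702 0.21612329 0.11689672] [ -12.4   11.3  -53.5 -127.8  -42.1   67.2] [-0.8  0.7 -0.6] [ 0.     -0.      0.0001] [ 0.79  0.37 -0.5 ]
left obstacles [0.37419697 0.42691793 0.04      ] [0.32910372 0.27835001 0.02      ]
call
[-0.019, 0.02, -0.005] [-4.0, -2.7, -1.8] | 28mm 5.2deg [0.49 0.24 0.14] [ 0.77  0.44 -0.46] wr z 0.31
[-0.036, 0.04, -0.012] [-8.2, -4.9, -3.6] | 27mm 5.1deg [0.49 0.26 0.15] [ 0.75  0.51 -0.42] wr z 0.31
[-0.051, 0.059, -0.021] [-12.4, -6.8, -5.4] | 26mm 5.0deg [0.48 0.27 0.17] [ 0.72  0.58 -0.39] wr z 0.32
[-0.064, 0.077, -0.031] [-16.6, -8.1, -7.4] | 24mm 4.8deg [0.47 0.29 0.19] [ 0.67  0.64 -0.37] wr z 0.33
[-0.075, 0.093, -0.043] [-20.8, -9.1, -9.3] | 23mm 4.7deg [0.46 0.3  0.2 ] [ 0.63  0.7  -0.35] wr z 0.34
[-0.084, 0.108, -0.055] [-24.8, -9.6, -11.4] | 21mm 4.6deg [0.44 0.31 0.22] [ 0.57  0.75 -0.34] wr z 0.35
[-0.092, 0.12, -0.068] [-28.7, -9.6, -13.6] | 20mm 4.4deg [0.43 0.32 0.23] [ 0.51  0.79 -0.34] wr z 0.36
[-0.099, 0.13, -0.082] [-32.3, -9.3, -15.8] | 18mm 4.2deg [0.42 0.32 0.24] [ 0.46  0.82 -0.35] wr z 0.38
[-0.106, 0.137, -0.096] [-35.6, -8.6, -18.1] | 17mm 4.1deg [0.41 0.33 0.26] [ 0.4   0.84 -0.36] wr z 0.39
[-0.112, 0.141, -0.11] [-38.5, -7.6, -20.5] | 16mm 3.9deg [0.4  0.33 0.27] [ 0.34  0.86 -0.38] wr z 0.41
```

```bash
python3 - <<'E'
from h import *
for n in('top','side'):
    im=viewer.snapshot(n);cv2.imwrite(f'pics/{n}5.png',im[:,:,::-1])
def arm(phi,rad,z):
    a=A0+np.radians(phi);return np.r_[PIV-rad*np.array([np.cos(a),np.sin(a)]),z]
out=[]
for n,x0,y0 in(('top',195,155),('side',270,230)):
  b=cv2.resize(cv2.imread(f'pics/{n}5.png')[y0:y0+70,x0:x0+70],(398,398),interpolation=cv2.INTER_CUBIC)
  a=A0-np.radians(15);x=np.array([np.cos(a),np.sin(a),0]);y=np.array([-x[1],x[0],0]);t=np.radians(25)
  u=np.sin(t)*x+np.array([0,0,np.cos(t)])
  for lift,c in((0,(0,0,255)),(.013,(0,255,0))):
    P=[ring(np.radians(-15),lift)+.027*(np.cos(k)*y+np.sin(k)*u) for k in np.linspace(0,6.28,24)]
    for v in proj(n,P):cv2.circle(b,tuple(int(k) for k in (v+.5-[x0,y0])*398/70),1,c,-1)
  out.append(b)
cv2.imwrite('pics/c5.png',np.hstack(out))
i5,i0=[cv2.cvtColor(cv2.imread(f'pics/side{k}.png'),cv2.COLOR_BGR2GRAY) for k in(5,0)]
for c in(316,318,320):print(c,i5[258:282,c],i0[246:270,c])
E
```

```text
316 [233 219 188 160 147 141 132 130 139 147 154 141 115  96 116 170 234 250
 233 171 144 145 144 165] [ 23  23  26  38  69 109 154 211 251 254 247 224 208 225 242 253 254 239
 184 154 148 145 164 218]
318 [171 144 143 145 143 148 147 144 149 186 229 225 221 239 254 255 255 255
 241 179 149 146 145 156] [ 25  21  27  25  24  30  50 153 253 255 255 255 255 255 255 255 253 231
 166 143 145 158 198 234]
320 [ 88  98  99  98  95 109 121 125 133 168 188 196 205 223 241 250 253 245
 208 163 140 136 133 126] [ 25  24  25  23  24  25  29 124 244 255 255 254 254 254 254 255 244 193
 144 133 132 156 219 242]
```

View pics/c5.png

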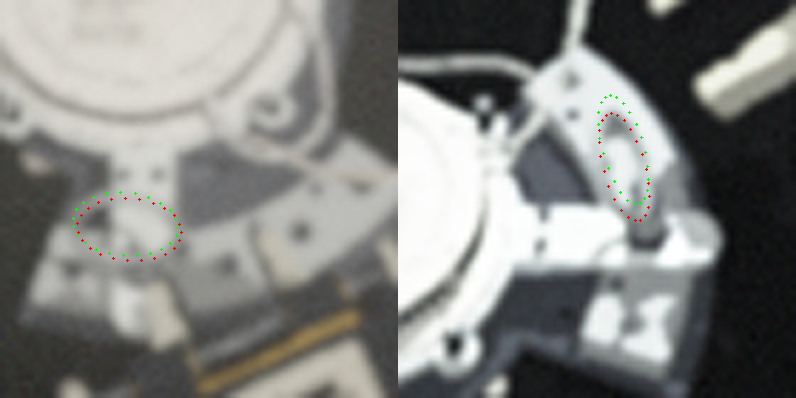

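The arm lies over the left neighbour hole (edge shift of 13.0 px in the side view matches -15°), and the ring coincides with the "home" red outline. Retreating clear, then a final check.

```bash
python3 -m pendant '[[0,[-0.017,0.01,-0.01],[-2,-1.5,-1]],[0,[-0.036,0.035,-0.015],[-7,-4.5,-3]],[0,[-0.051,0.055,-0.022],[-12,-7,-5]],[0,[-0.064,0.077,-0.031],[-16.5,-8,-7.5]],[0,[-0.075,0.093,-0.043],[-21,-9,-9.5]],[0,[-0.084,0.108,-0.055],[-25,-9.5,-11.5]],[0,[-0.092,0.12,-0.068],[-28.5,-9.5,-13.5]],[0,[-0.099,0.13,-0.082],[-32,-9.5,-16]],[0,[-0.106,0.137,-0.096],[-35.5,-8.5,-18]],[0,[-0.112,0.141,-0.11],[-38.5,-7.5,-20.5]]]' && python3 -m pendant '[[0,[0,0,-0.01],[0,0,0]],[0,[0,0,-0.02],[0,0,0]],[0,[0,0,-0.03],[0,0,0]],[0,[0,0,-0.03],[0,0,0]]]' && python3 - <<'E'
from h import *
i={}
for n in('top','side'):
    im=viewer.snapshot(n);cv2.imwrite(f'pics/{n}6.png',im[:,:,::-1]);i[n]=im[:,:,::-1]
def z(a,x,y,w,h,W,H):return cv2.resize(a[y:y+h,x:x+w],(W,H),interpolation=cv2.INTER_CUBIC)
s0=cv2.imread('pics/side0.png');t0=cv2.imread('pics/top0.png')
top=np.hstack([z(s0,290,228,40,40,300,300),z(i['side'],290,238,40,40,300,300)])
bot=np.hstack([z(t0,130,120,180,165,300,275),z(i['top'],130,120,180,165,300,275)])
cv2.imwrite('pics/final.png',np.vstack([top,bot]))
E
```

```text
clock: 12.77
tool_pos: [0.4006, 0.3274, 0.2688]
orientation: [-176.0, 67.4, -107.4]
force: [0.2, 1.0, -1.1]
opening: 0.0437
gripper_force: 0.0
clock: 13.1
tool_pos: [0.3902, 0.3004, 0.2794]
orientation: [-176.1, 67.4, -107.7]
force: [0.2, -0.7, -0.3]
opening: 0.0438
gripper_force: 0.0
```

View pics/final.png

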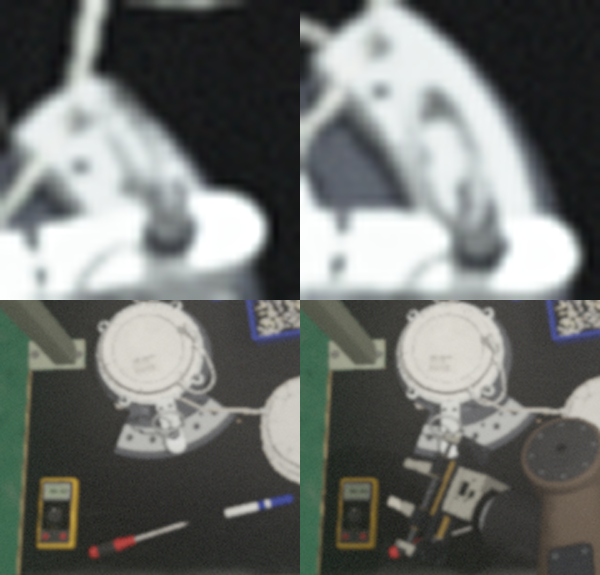

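The final picture shows the arm over the left neighbour hole. The ring's top wire is at side-image (308,251), against a predicted 250 for a pin fully home and 247 for one riding on the sector, so the pin is home. The lamp is seated, the rest of what the view shows is unmoved, and the robot is clear. Handing in.

```bash
python3 -c "
from plant import workorder
print(workorder.close_job())"
```

```text
the job is handed in; nothing more can be done
None
```

The spring pin was lifted by its ring, the arm swung one hole left towards the multimeter, and the pin dropped home there with the lamp seated; the job is handed in at about 13 s, and the hand-in gave no verdict.

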